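# Shut the tin bay of the spice rack: push the tin home, fold the flap over and tuck it

## Robot

A 7-joint arm with a two-finger parallel gripper is mounted at the origin on the work surface. World frame = base frame: x ahead of the robot, y to its left, z up, the work surface at z = 0. Lengths are in m, angles in rad, forces in N, time in s.
With the tool pointing down it reaches from about 0.4 to 0.85 m from the base axis. Payload 10.4 kg.
Tool frame: the origin (TCP) lies between the finger pads; the fingertips stand 22 mm ahead of it and the grasp point (between the pads) lies 3 mm ahead of it; z points along the fingers, y is the line along which they close (so a half turn about z gives the same grasp; the last joint's range is limited). The gripper opens to 85 mm and grips with 20 to 120 N. Pads are 22 mm wide; open, the fingers measure 114 mm over their backs; the gripper's body (76 mm by 85 mm) begins 54 mm behind the grasp point. The pads swing forward as they close: fully open they stand 13 mm farther back than shut.
Start: joints at [1.312, 0.332, -0.065, 1.46, 0.022, 1.35, -0.088], TCP at [0.146, -0.608, 0.253] pointing down, gripper open.
Joint ranges: [-2.6, 2.6], [-0.5, 2.12], [-1.47, 1.34], [0.16, 2.42], [-1.27, 4.41], [0.06, 2.06], [-2.6, 2.6]. Speed limits (rad/s): [2.22, 2.22, 2.79, 2.79, 3.14, 3.14, 3.14].

## Interface

Orientations are given as a unit quaternion [x, y, z, w].
In Python, from workcell import manip, camera, ticket, boxes_of, outline_of gives the robot as it stands.
- The arm moves only by the tool carry_out, never from a script. Its argument "deltas" is a list of rows, each a list of 5 numbers: the shift along the tool's x, y, z as a fraction of full scale, then the turn about the tool's z as a fraction of full scale, then the opening, from -1 (shut) to 1 (fully open), so that 0 is half open. In form: [[tx, ty, tz, spin, gripper], ...]. A call has 1 to 20 rows; each row is the pose to reach, as a shift and turn from the pose commanded when the call began, along the tool's axes at that moment; what a row does not reach only later rows make up. Full scale, the value 1, is 150 mm for a shift and 30 degrees for a turn. A row lasts 1/8 s, in which the tool goes at most 62.5 mm and 10.7 degrees, less where a joint would pass 70% of its speed; a pose out of reach is approached as far as the arm can. A call with a number of a shift or a turn outside -1 to 1 is refused whole. A call with a gripper value outside its range is refused whole. The fingers move at their own pace and stop on an object; "force" is the grip in N (left out, the last holds). Time passes only in rows, so rows that repeat a pose let the fingers close. It gives the time, the measured TCP pose, the force, the opening and the grip force at its end, in the units of the state.
- manip.get_obs(): the state, without advancing time (a new reading comes with each control period).
- camera(name): name is "scene" or "top" or "wrist"; returns a dict with "img" (480x640x3 uint8, red, green, blue), "depth" (480x640 float32, m along the optical axis (not along the pixel's ray), 0 where there is no reading), "vertical_fov" (degrees; the focal length in pixels is half the picture's height over the tangent of half this angle, whatever the lens; pixels are square), "cx", "cy" (the principal point, pixels), "k1" (the pictures are not rectified: a ray, as slopes to the right and down, at radius r is drawn at 1 + k1 r^2 times it, then the intrinsics apply), "R" (3x3) and "t" (3): a world point X has camera coordinates R X + t. Camera axes: x right, y down, z forward; pixel columns grow to the right and rows downward; lengths in m; the calibration is good to about 2 mm. A picture is of the moment at which its call begins.
- ticket.hand_in(): hands the job in; it is judged then, once.
Trained networks look in a picture, given as the dict that the camera call returned (one of the last four; its "shot" number tells which), for a name from the list of things; names that differ only in an ending like _2 or _b are one class to them, and where a whole thing is asked for, a point or a joint stands for the part that bears it (a point fixed in the world has none). Each returns a list of dicts, best first, with "conf" (0 to 1); they miss things now and then, are a little off and sometimes report something else, mostly with a low value. They report only what shows in the picture. A call takes as long as a camera call. They do not tell look-alikes from the thing itself.
- boxes_of(query, picture): "position" ([x, y, z] in m, in world coordinates, good to about 4 mm: the middle of the surface that is visible of it).
- outline_of(query, picture): "region" (480x640 bool, what is visible of it).
The state is a dict: "clock": time; "joint_pos": joint angles; "joint_velocities": joint speeds; "tau": joint torques, N m; "position": TCP position; "ee_rot": TCP orientation; "ft_force": force on the tool from outside, world axes, zero at the start; "torque": the same for the moment, N m; "grip_width": opening from 0.0 (shut) to 1.0 (fully open); "grasp_force": force on a finger pad.
Only numpy, scipy, OpenCV 4.12 (cv2) and the standard library are available. Lean on these libraries where they do the work, as an engineer would, in place of code of your own. Each camera call takes 0.05 s, during which the arm holds its last target. There are 200 camera calls.

## Task

The flat spice tin sticks out of the open front of the bay on top of the white spice rack: push it with the fingertips all the way in against the bay's back stop. Then fold the hinged flap over it and slide the flap sideways so that its free edge is tucked well under the retaining lip and it stays shut when you let go. Push the tin only, without lifting it, and leave the jars and the other tableware where they stand.

Things in the scene. Friction and masses are not known exactly. Their poses are not given: they have to be found in the camera images.
- rack: white plastic spice rack, fixed. Origin on the table under the bay's centre; x to the rack's back, y to its left seen from the front, z up; offsets in all entries are in this frame, mm. Body x -86 to 45, y -60 to 60, drawer below. Bay floor on top at z 60, running out in front as an apron. Right of the body, y -60 to -130, is a low deck with two jars, tops at z 102
- bay_stop (a point): foot of the bay's back stop, on the bay floor: rack x 36, y 0, z 60 (the stop's top is z 80). The bay is open at the front, x -36; the apron ends at x -86. Low guides 24.5 mm either side of y 0 keep the tin straight: tops z 77 in the bay, z 70 on the apron
- lip_edge (a point): middle of the lower corner of the retaining lip's free edge, rack 0, -41, 91; the rack's axes. The lip is a plate on the bay's right side, 60 long (x -30 to 30), reaching right to y -60, underside z 91, top z 96, on a post at y -54 to -60
- tin: flat metal spice tin, 60 (x) by 42 (y) by 20 mm tall, about 90 g, loose, lying on the bay floor between the guides, its near part sticking out of the open front. Origin: centre of its underside. Fully home its back end touches the back stop and its origin is at rack x +6. A tin not home holds the flap's end wing up
- flap_hinge (a point): middle of the flap's hinge axis, which runs along the rack's x: at rack 0, 40, 86 at the start, moving to y 28 when slid over. Hinge ears at x 38 to 43 and -38 to -43, y 24 to 58, top z 90, hold the pins in slots
- flap (a joint): flap angle, rad: 0 = level over the bay, 1.57 upright, more = leaning out to the left (about 2 at the start, stop 2.4). White plate 68 (x) by 78 mm (hinge to edge), 4 mm thick, mid-plane through the hinge; shut, its top is at z 88. A spring opens it again (towards 2.1) unless the lip holds it; about 1 N at the edge shuts it. A wing 3 mm thick hangs 14 mm below its front end (x -31 to -34)
- flap_slide (a joint): travel of the flap's hinge pins along their slots, m: 0 at the start, 0.012 = fully to the rack's right (-y), where the lip is. Drags with about 5 N, stays where left. At 0 the level flap's edge clears the lip by 3 mm; at 0.012 it reaches 9 mm under it, and the released flap rests against the lip's underside at about 0.05 rad. Slid too early, the edge lands on top of the lip
- flap_edge (a point): middle of the flap's free edge, mid-thickness, 78 mm from the hinge; moves with the flap. Its axes are the flap's: the rack's when shut
- flap_rib (a point): foot of the thumb rib on its hinge side, on the flap's top face, 58 mm from the hinge; moves with the flap. The rib, 50 mm long, 6 mm tall, 5 mm thick, runs parallel to the hinge; a fingertip pressing the flap down on the hinge side of the rib can push against it to slide the flap
- salt: glass salt shaker with a steel twist cap, 48 mm across, 82 mm tall, behind the rack; loose bystander, origin at the centre of its underside
- plate: red melamine plate, 180 mm across, 18 mm tall, to the right of the rack; loose bystander, origin at the centre of its underside
- tongs: steel tongs lying flat, 215 mm long, 8 mm high, to the left of the rack; loose bystander, origin at the centre of its underside
- pot: small ceramic pot with its lid on, 104 mm across, 103 mm tall, beyond the tongs; loose bystander, origin at the centre of its underside
- jar_front: amber spice jar, 42 mm across, 72 mm tall, on the low deck on the rack's right side, front place; loose bystander, origin at the centre of its underside
- jar_back: amber spice jar, 42 mm across, 72 mm tall, on the same deck, rear place; loose bystander, origin at the centre of its underside
Mind the look-alikes: they are no part of the job. Several things have the shape of the tin; the one meant has the colours described above.

How it is judged:
On the way, in this order (a step that is already met when the one before it is completed fails the run):
1. the tin is pushed home while the flap still stands open (x of tin in the frame of rack above 0.001 m and z of tin in the frame of rack between 0.056 and 0.064 m and value of joint flap above 1 rad), for 0.1 s.
2. the flap is folded down over the tin (value of joint flap below 0.09 rad and x of tin in the frame of rack above 0.001 m), for 0.1 s.
At the end, for the whole second after the job is handed in: the tin lies flat on the bay floor within 5 mm of the back stop; the flap is folded down (under 0.09 rad), slid over at least 8 of its 12 mm with its edge at least 4 mm under the lip, and stays so untouched; all is at rest (all of step 2 and z of tin in the frame of rack between 0.056 and 0.064 m and value of joint flap_slide above 0.008 m and y of flap_edge in the frame of lip_edge below -0.004 m and z of flap_edge in the frame of lip_edge below 0.002 m and linear speed of tin below 0.02 m/s).
It fails at once if the tin is lifted more than 12 mm off the bay floor, or tipped (z of tin in the frame of rack above 0.072 m or angle between tin's own z axis and vertical above 0.35 rad).
It fails at once if a bystander is moved more than 25 mm, lifted or knocked over (distance of any of salt, plate, tongs, pot, jar_front, jar_back from where it was at the start of the episode above 0.025 m or angle between any of salt, plate, tongs, pot, jar_front, jar_back's own z axis and vertical above 0.5 rad).
It also fails if it takes over 48 s, if anything falls off the work surface, if the arm or the gripper's body presses on something with over 40 N, if the wrist force passes 120 N, or if a joint passes its speed limit or range.

## Working session

There is one attempt and no reset: what is moved stays moved. The work goes in short steps, Python scripts to look and compute and a tool call to move; the robot and the scene stay as the last step left them, time stands still between calls to the robot, and variables do not carry over. Pictures are saved under pics/ and viewed, at most 10 in all, crops included, and the job is handed in when it is done.

Besides the shell and the picture viewer there is one more tool, called after ">>>" by a JSON object that holds its "method" and its "body". carry_out: Moves the arm, as the interface text tells. Its arguments: {"type":"object","properties":{"deltas":{"type":"array","items":{"type":"array","items":{"type":"number"}}},"force":{"type":"number"}},"required":["deltas"]}

```bash
mkdir -p pics; cat > h.py <<'E'
import numpy as np, cv2
from workcell import manip, camera, ticket, boxes_of, outline_of
def save(p,n): cv2.imwrite('pics/'+n, cv2.cvtColor(p['img'],cv2.COLOR_RGB2BGR))
def K(p):
    f=240/np.tan(np.radians(p['vertical_fov'])/2)
    return np.array([[f,0,p['cx']],[0,f,p['cy']],[0,0,1]]),np.array([p['k1'],0,0,0.])
def world(p,uv,d=None):
    uv=np.asarray(uv,float).reshape(-1,2); k,D=K(p)
    s=cv2.undistortPoints(uv.reshape(-1,1,2),k,D).reshape(-1,2)
    if d is None: d=p['depth'][uv[:,1].astype(int),uv[:,0].astype(int)]
    c=np.c_[s,np.ones(len(s))]*np.asarray(d).reshape(-1,1)
    return (c-p['t'])@np.array(p['R'])
def cloud(p,mask):
    v,u=np.nonzero(mask&(p['depth']>0)); return world(p,np.c_[u,v])
def proj(p,X):
    k,D=K(p); return cv2.projectPoints(np.asarray(X,float).reshape(-1,1,3),cv2.Rodrigues(np.array(p['R']))[0],np.array(p['t'],float),k,D)[0].reshape(-1,2)
E
python3 - <<'E'
from h import *
for n in ('scene','top'):
    p=camera(n); save(p,n+'1.png')
    for q in ('rack','tin','flap','flap_rib','jar_front','salt','plate','tongs','pot'):
        print(n,q,[(np.round(b['position'],3).tolist(),round(b['conf'],2)) for b in boxes_of(q,p)[:4]])
o=manip.get_obs();print(o['position'],o['ee_rot'],o['clock'],o['grip_width'])
E
```

```text
scene rack [([0.596, 0.042, 0.063], 0.66), ([0.573, 0.085, 0.144], 0.21), ([0.61, 0.314, 0.078], 0.2)]
scene tin [([0.562, 0.015, 0.08], 0.84), ([0.393, -0.114, 0.022], 0.63), ([0.57, 0.082, 0.142], 0.59)]
scene flap []
scene flap_rib [([0.574, 0.09, 0.138], 0.92)]
scene jar_front [([0.565, -0.076, 0.092], 0.67)]
scene salt [([0.707, 0.075, 0.052], 0.59)]
scene plate [([0.639, -0.239, 0.011], 0.88)]
scene tongs [([0.569, 0.188, 0.003], 0.88), ([0.6, 0.041, 0.062], 0.46)]
scene pot [([0.607, 0.318, 0.076], 0.64)]
top rack [([0.566, -0.012, 0.06], 0.82), ([0.642, -0.232, 0.013], 0.33)]
top tin [([0.345, 0.072, 0.019], 0.89), ([0.552, 0.011, 0.075], 0.63), ([0.385, -0.117, 0.019], 0.59)]
top flap [([0.567, 0.071, 0.126], 0.71)]
top flap_rib []
top jar_front [([0.548, -0.078, 0.102], 0.79)]
top salt []
top plate [([0.644, -0.234, 0.01], 0.92)]
top tongs [([0.551, 0.184, 0.005], 0.66)]
top pot [([0.586, 0.299, 0.08], 0.95)]
[ 0.14604722 -0.60769036  0.25332966] [9.93060087e-01 1.17608087e-01 3.15063839e-05 7.91386254e-07] 1.0 0.9976765088275558
```

View pics/scene1.png

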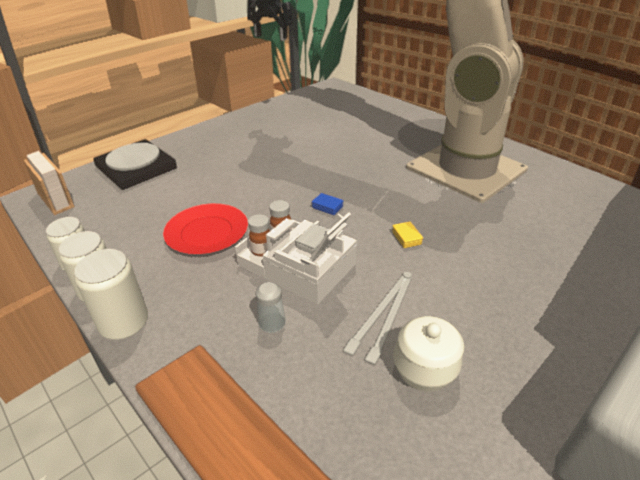

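View pics/top1.png

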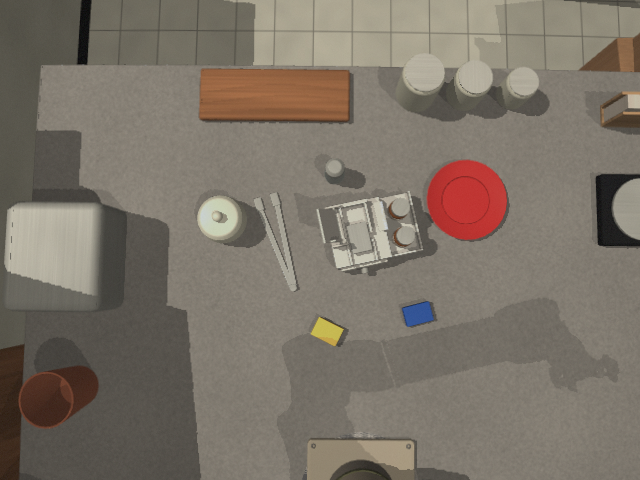

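```bash
python3 - <<'E'
from h import *
p=camera('top')
c=p['img'][180:285,300:440]; cv2.imwrite('pics/crop.png',cv2.cvtColor(cv2.resize(c,None,fx=5.6,fy=5.6,interpolation=cv2.INTER_CUBIC),cv2.COLOR_RGB2BGR))
m=np.zeros((480,640),bool); m[180:285,300:440]=1
P=cloud(p,m); P=P[P[:,2]>0.02]
P=P[(P[:,0]>.42)&(P[:,0]<.68)&(P[:,1]>-.15)&(P[:,1]<.12)]
np.save('P.npy',P); print(len(P),np.histogram(P[:,2],np.arange(.02,.17,.004)))
Q=P[P[:,2]<.1]
print(cv2.minAreaRect(Q[:,:2].astype(np.float32)))
k,_=K(p);print(k[0,0],-np.array(p['R']).T@p['t'])
E
```

```text
5929 (array([  16,   80,  483,  327,   47,   65,  187,  153,   49,  538, 1169,
        158,  110,  128,  381,  410,   84,  112,  138,  243,  383,  184,
         33,   29,   26,   37,   34,   29,   32,   33,   46,   33,   39,
         49,   57,    7,    0]), array([0.02 , 0.024, 0.028, 0.032, 0.036, 0.04 , 0.044, 0.048, 0.052,
       0.056, 0.06 , 0.064, 0.068, 0.072, 0.076, 0.08 , 0.084, 0.088,
       0.092, 0.096, 0.1  , 0.104, 0.108, 0.112, 0.116, 0.12 , 0.124,
       0.128, 0.132, 0.136, 0.14 , 0.144, 0.148, 0.152, 0.156, 0.16 ,
       0.164, 0.168]))
((0.5713025331497192, -0.029955975711345673), (0.22889135777950287, 0.2010897994041443), 86.94051361083984)
527.3426179963184 [0.46463381 0.07188364 1.17329644]
```

View pics/crop.png

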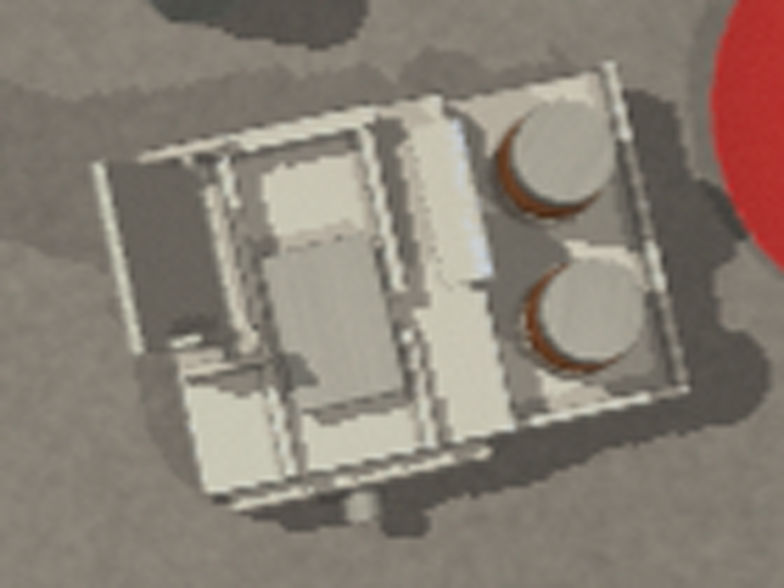

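```bash
cat >fit.py <<'E'
from h import *
from scipy.optimize import differential_evolution
P=np.load('P.npy')
P=P[(P[:,2]<.106)]
def loc(q,P):
    c,s=np.cos(q[2]),np.sin(q[2]); d=P[:,:2]-q[:2]
    return (d@np.array([[c,-s],[s,c]]))*1000
def H(L):
    x,y=L.T; h=np.zeros(len(L))
    h[(x>-86)&(x<45)&(abs(y)<60)]=60
    h[(x>-86)&(x<45)&(y<-60)&(y>-130)]=30
    g=(abs(y)>24.5)&(abs(y)<28)
    h[g&(x>-86)&(x<-36)]=70; h[g&(x>-36)&(x<36)]=77
    h[(x>36)&(x<45)&(abs(y)<28)]=80
    h[(abs(x)<30)&(y<-41)&(y>-60)]=96
    h[(abs(abs(x)-40.5)<2.5)&(y>24)&(y<58)]=90
    return h
def cost(q): return np.minimum(abs(H(loc(q,P))-P[:,2]*1000-q[3]),15).mean()
if __name__=='__main__':
    r=differential_evolution(cost,[(.53,.61),(-.03,.06),(.1,.35),(-3,3)],popsize=30,maxiter=200,seed=1)
    print(r.x,r.fun,np.degrees(r.x[2]))
    L=loc(r.x,P); z=P[:,2]*1000
    m=(z>77)&(z<86)&(abs(L[:,1])<22)&(L[:,0]<33)
    print('tin ext',np.percentile(L[m],[1,50,99],axis=0),np.median(z[m]))
    m=(z>93)&(L[:,1]>-66)&(L[:,1]<-35)&(abs(L[:,0])<40);print('lip',np.percentile(L[m],[2,50,98],axis=0),np.median(z[m]))
    F=abs(H(L)-60)<1; print('floor',np.median(z[F]))
    print('outer',np.percentile(L,[.5,99.5],axis=0))
E
python3 fit.py
```

```text
[ 0.57835502  0.015375    0.21865024 -1.14123039] 7.033193068946353 12.527736102790346
tin ext [[-62.717494   -20.53815699]
 [-33.45611422   0.43865584]
 [ -3.68273025  21.42755304]] 80.88568277211922
lip [[-28.57345244 -59.26674824]
 [ -0.62626671 -49.78518909]
 [ 28.79286156 -40.71422275]] 97.08007804830932
floor 62.413606560305425
outer [[-100.12077841 -129.23818964]
 [  45.44811996   58.74416886]]
```

>>> {"method": "carry_out", "body": {"deltas": [[0.4, -0.42, 0, 0.033, -1], [0.8, -0.85, 0, 0.033, -1], [0.8, -0.85, 0, 0.033, -1], [0.8, -0.85, 0, 0.033, -1]]}}

```text
clock: 1.55
position: [0.2356, -0.4529, 0.254]
ee_rot: [0.994, 0.112, 0.0, 0.0]
ft_force: [-0.7, -0.4, -0.8]
grip_width: 0.142
grasp_force: 0.0
```

>>> {"method": "carry_out", "body": {"deltas": [[0.4, -0.42, 0, 0, -1], [0.8, -0.85, 0, 0, -1], [0.8, -0.85, 0, 0, -1], [0.8, -0.85, 0, 0, -1]]}}

```text
clock: 2.05
position: [0.3242, -0.3031, 0.2538]
ee_rot: [0.994, 0.112, 0.0, 0.0]
ft_force: [0.4, -0.7, 0.6]
grip_width: 0.001
grasp_force: 0.0
```

>>> {"method": "carry_out", "body": {"deltas": [[0.4, -0.42, 0, 0, -1], [0.8, -0.85, 0, 0, -1], [0.8, -0.85, 0, 0, -1], [0.8, -0.85, 0, 0, -1]]}}

```text
clock: 2.55
position: [0.4134, -0.153, 0.2536]
ee_rot: [0.994, 0.111, 0.0, -0.0]
ft_force: [-0.6, -1.0, 0.3]
grip_width: 0.004
grasp_force: 0.0
```

>>> {"method": "carry_out", "body": {"deltas": [[0.37, -0.42, 0, 0, -1], [0.747, -0.853, 0.1, 0, -1], [0.747, -0.853, 0.3, 0, -1], [0.747, -0.853, 0.667, 0, -1], [0.747, -0.853, 0.667, 0, -1], [0.747, -0.853, 0.667, 0, -1]]}}

```text
clock: 3.3
position: [0.4944, -0.0073, 0.1549]
ee_rot: [0.994, 0.108, 0.001, 0.0]
ft_force: [-0.0, 0.0, 0.6]
grip_width: 0.001
grasp_force: 0.0
```

```bash
python3 - <<'E'
from h import *
p=camera('wrist'); save(p,'w1.png')
o=manip.get_obs();print(o['position'],o['ft_force'])
for q in ('tin','flap_rib','flap','rack'):
    print(q,[(np.round(b['position'],3).tolist(),round(b['conf'],2)) for b in boxes_of(q,p)[:4]])
# tip points
print(proj(p,o['position']-[0,0,.022]))
E
```

```text
[ 0.49476898 -0.00705906  0.15538734] [0.13698272 0.4026105  0.68539322]
tin [([0.408, -0.129, 0.023], 0.77), ([0.362, 0.084, 0.019], 0.64), ([0.552, 0.009, 0.083], 0.58), ([0.562, 0.074, 0.135], 0.4)]
flap_rib [([0.564, 0.077, 0.133], 0.67)]
flap [([0.565, 0.082, 0.136], 0.81), ([0.573, 0.043, 0.08], 0.5)]
rack [([0.572, 0.043, 0.08], 0.74)]
[[314.96677013 322.49106316]]
```

View pics/w1.png

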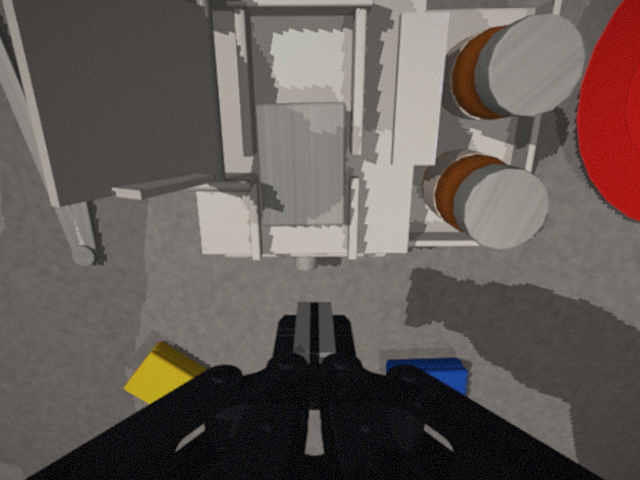

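>>> {"method": "carry_out", "body": {"deltas": [[0, -0.02, 0.2, 0, -1], [0, -0.02, 0.35, 0, -1], [0, -0.02, 0.42, 0, -1], [0, -0.02, 0.42, 0, -1], [0, -0.02, 0.42, 0, -1]]}}

```text
clock: 4.18
position: [0.4936, -0.0026, 0.0912]
ee_rot: [0.994, 0.109, 0.001, 0.0]
ft_force: [0.3, 0.2, -0.5]
grip_width: 0.001
grasp_force: 0.0
```

>>> {"method": "carry_out", "body": {"deltas": [[0.07, 0, 0, 0, -1], [0.12, 0, 0, 0, -1], [0.16, 0, 0, 0, -1], [0.2, 0, 0, 0, -1], [0.24, 0, 0, 0, -1], [0.27, 0, 0, 0, -1], [0.27, 0, 0, 0, -1]]}}

```text
clock: 5.05
position: [0.5328, 0.0063, 0.0902]
ee_rot: [0.994, 0.109, 0.0, -0.0]
ft_force: [1.1, -0.2, -0.5]
grip_width: 0.002
grasp_force: 0.0
```

```bash
python3 - <<'E'
from h import *
p=camera('wrist'); save(p,'w2.png')
o=manip.get_obs();print(o['position'],o['ft_force'])
q=[.5784,.0154,.2187]
c,s=np.cos(q[2]),np.sin(q[2])
m=np.zeros((480,640),bool);m[50:330,200:420]=1
P=cloud(p,m); d=P[:,:2]-q[:2]; L=np.c_[d@np.array([[c,-s],[s,c]]),P[:,2]]*1000
t=(abs(L[:,1])<20)&(L[:,2]>77)&(L[:,2]<86)&(L[:,0]<34); print(np.percentile(L[t],[1,50,99],axis=0))
d=(o['position'][:2]-q[:2])@np.array([[c,-s],[s,c]]);print(d)
E
```

```text
[0.53256808 0.0062388  0.09021184] [0.24917295 0.7672421  0.00791843]
[[-38.96647728 -18.62683509  78.38032828]
 [ -1.94550993   0.54530074  80.29444531]
 [ 25.59600283  19.5888921   83.98215343]]
[-0.04672784  0.00100074]
```

View pics/w2.png

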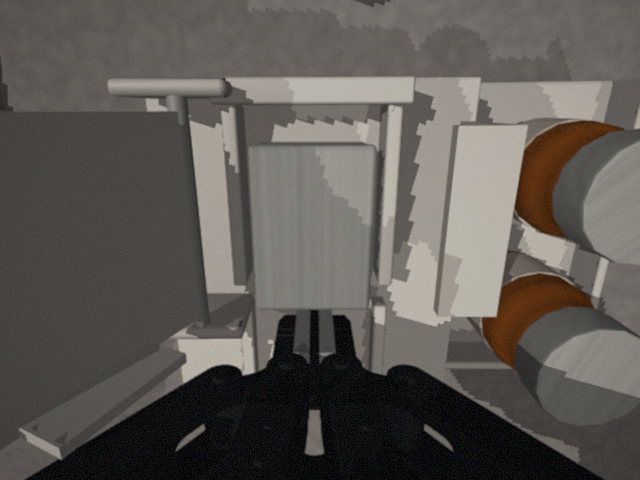

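>>> {"method": "carry_out", "body": {"deltas": [[0.03, 0, 0, 0, -1], [0.055, 0, 0, 0, -1], [0.07, 0, 0, 0, -1], [0.085, 0, 0, 0, -1], [0.085, 0, 0, 0, -1]]}}

```text
clock: 5.72
position: [0.5384, 0.0079, 0.0874]
ee_rot: [0.994, 0.11, -0.007, 0.001]
ft_force: [-27.9, -4.7, 4.9]
grip_width: 0.002
grasp_force: 0.5
```

>>> {"method": "carry_out", "body": {"deltas": [[-0.03, 0, 0, 0, -1], [-0.13, 0, 0, 0, -1], [-0.13, 0, -0.1, 0, -1], [-0.13, 0, -0.2, 0, -1]]}}

```text
clock: 6.22
position: [0.5265, 0.0047, 0.1221]
ee_rot: [0.994, 0.109, 0.001, 0.0]
ft_force: [0.7, 0.4, 0.2]
grip_width: 0.006
grasp_force: 0.0
```

```bash
python3 - <<'E'
from h import *
p=camera('wrist'); save(p,'w3.png')
o=manip.get_obs();print(o['position'],o['ft_force'],o['ee_rot'])
q=[.5784,.0154,.2187]
c,s=np.cos(q[2]),np.sin(q[2])
m=np.zeros((480,640),bool);m[30:400,200:420]=1
P=cloud(p,m); d=P[:,:2]-q[:2]; L=np.c_[d@np.array([[c,-s],[s,c]]),P[:,2]]*1000
t=(abs(L[:,1])<15)&(L[:,2]>55)&(L[:,2]<90)
for x in range(-40,50,2):
    a=L[t&(abs(L[:,0]-x)<1)]; print(x,np.round(np.median(a[:,2]),1) if len(a) else None,end='; ')
E
```

```text
[0.52769441 0.00490612 0.12404591] [ 1.12487971 -0.3837159   2.18456134] [9.94034592e-01 1.09042491e-01 2.18982240e-03 4.11006175e-04]
-40 60.3; -38 60.3; -36 60.6; -34 None; -32 None; -30 79.2; -28 80.1; -26 80.3; -24 80.3; -22 80.3; -20 80.3; -18 80.4; -16 80.3; -14 80.3; -12 80.4; -10 80.3; -8 80.3; -6 80.3; -4 80.3; -2 80.4; 0 80.4; 2 80.3; 4 80.2; 6 80.3; 8 80.3; 10 80.4; 12 80.3; 14 80.3; 16 80.2; 18 80.3; 20 80.2; 22 80.2; 24 80.2; 26 80.3; 28 80.2; 30 79.7; 32 60.2; 34 60.3; 36 60.3; 38 70.5; 40 80.4; 42 80.3; 44 80.3; 46 80.1; 48 None;
```

View pics/w3.png

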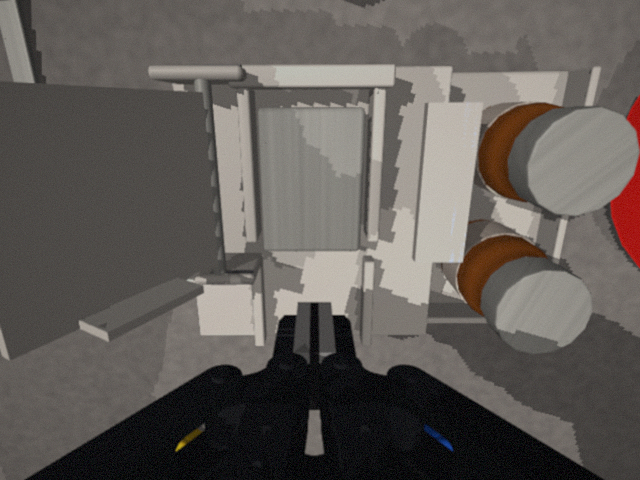

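```bash
python3 - <<'E'
from h import *
p=camera('wrist'); o=manip.get_obs()
print(-np.array(p['R']).T@p['t']-o['position'], o['joint_pos'])
E
```

```text
[0.08082794 0.01876453 0.12230629] [ 0.53107091  0.31600363 -0.71805938  1.84305871  0.23719653  1.06479072
 -1.63009342]
```

>>> {"method": "carry_out", "body": {"deltas": [[-0.1, 0.03, -0.3, 0, -1], [-0.1, 0.03, -0.4, 0, -1]]}}

```text
clock: 6.58
position: [0.513, -0.0033, 0.1826]
ee_rot: [0.994, 0.109, 0.002, 0.001]
ft_force: [1.1, 0.1, -0.7]
grip_width: 0.002
grasp_force: 0.0
```

>>> {"method": "carry_out", "body": {"deltas": [[0, 0, 0, 0.33, -1], [0, 0, 0, 0.66, -1], [0, 0, 0, 1, -1], [0, 0, 0, 1, -1]]}}

```text
clock: 7.08
position: [0.5124, -0.0027, 0.1801]
ee_rot: [0.988, -0.151, 0.0, 0.0]
ft_force: [-0.8, -0.6, 0.2]
grip_width: 0.004
grasp_force: 0.0
```

>>> {"method": "carry_out", "body": {"deltas": [[0, 0, 0, 0.33, -1], [0, 0, 0, 0.66, -1], [0, 0, 0, 1, -1], [0, 0, 0, 1, -1]]}}

```text
clock: 7.58
position: [0.5123, -0.0028, 0.1802]
ee_rot: [0.916, -0.4, 0.0, 0.0]
ft_force: [0.3, -0.1, -0.9]
grip_width: -0.003
grasp_force: 0.0
```

>>> {"method": "carry_out", "body": {"deltas": [[0, 0, 0, 0.33, -1], [0, 0, 0, 0.66, -1], [0, 0, 0, 1, -1], [0, 0, 0, 1, -1]]}}

```text
clock: 8.07
position: [0.5073, -0.0084, 0.1592]
ee_rot: [0.884, -0.467, -0.023, 0.02]
ft_force: [-0.5, 0.6, -0.8]
grip_width: 0.005
grasp_force: 0.0
```

```bash
cat >> h.py <<'E'
RP=np.array([.5804,.0158,.2187])   # rack pose (x shifted 2 mm along rack x)
def rk(P):
    c,s=np.cos(RP[2]),np.sin(RP[2]); P=np.asarray(P,float).reshape(-1,3)
    return np.c_[(P[:,:2]-RP[:2])@np.array([[c,-s],[s,c]]),P[:,2]]*1000
def st():
    from scipy.spatial.transform import Rotation as R
    o=manip.get_obs(); M=R.from_quat(o['ee_rot']).as_matrix()
    print('tcp rack mm',rk(o['position'])[0].round(1),'toolx yaw rel rack',np.degrees(np.arctan2(M[1,0],M[0,0])-RP[2]).round(1),'F',o['ft_force'].round(1),'t',o['clock'],'j',o['joint_pos'].round(2))
E
python3 -c "
from h import *
st()"
```

```text
tcp rack mm [-76.6  -7.8 159.2] toolx yaw rel rack -68.3 F [-0.5  0.6 -0.8] t 8.075 j [-0.3   0.19  0.24  1.85 -0.04  1.16 -2.59]
```

>>> {"method": "carry_out", "body": {"deltas": [[0, 0, -0.1, -0.33, -1], [0, 0, -0.2, -0.66, -1], [0, 0, -0.2, -1, -1], [0, 0, -0.2, -1, -1]]}}

```text
clock: 8.57
position: [0.5091, -0.0079, 0.1893]
ee_rot: [0.974, -0.223, -0.027, 0.013]
ft_force: [0.1, -0.2, -0.1]
grip_width: -0.001
grasp_force: 0.0
```

>>> {"method": "carry_out", "body": {"deltas": [[0, 0, 0, -0.33, -1], [0, 0, 0, -0.66, -1], [0, 0, 0, -1, -1], [0, 0, 0, -1, -1]]}}

```text
clock: 9.07
position: [0.509, -0.0081, 0.1891]
ee_rot: [0.999, 0.033, -0.029, 0.006]
ft_force: [-0.5, -0.3, -0.5]
grip_width: -0.001
grasp_force: 0.0
```

>>> {"method": "carry_out", "body": {"deltas": [[0, 0, 0, -0.33, -1], [0, 0, 0, -0.66, -1], [0, 0, 0, -1, -1], [0, 0, 0, -1, -1]]}}

```text
clock: 9.57
position: [0.509, -0.008, 0.1892]
ee_rot: [0.957, 0.289, -0.03, -0.002]
ft_force: [-0.4, -0.8, -0.7]
grip_width: 0.004
grasp_force: 0.0
```

>>> {"method": "carry_out", "body": {"deltas": [[0, 0, 0, -0.33, -1], [0, 0, 0, -0.66, -1], [0, 0, 0, -1, -1], [0, 0, 0, -1, -1]]}}

```text
clock: 10.07
position: [0.5091, -0.008, 0.1893]
ee_rot: [0.85, 0.526, -0.028, -0.01]
ft_force: [0.0, -0.0, 0.3]
grip_width: -0.001
grasp_force: 0.0
```

```bash
python3 -c "
from h import *
st()"
```

```text
tcp rack mm [-74.8  -7.8 189.3] toolx yaw rel rack 51.0 F [ 0.  -0.   0.3] t 10.075 j [-0.14  0.16  0.07  1.81 -0.    1.23 -0.54]
```

>>> {"method": "carry_out", "body": {"deltas": [[0, 0, 0, -0.33, -1], [0, 0, 0, -0.66, -1], [0, 0, 0, -1, -1], [0, 0, 0, -1, -1]]}}

```text
clock: 10.58
position: [0.5091, -0.008, 0.1894]
ee_rot: [0.685, 0.728, -0.025, -0.016]
ft_force: [-0.1, -0.6, 0.1]
grip_width: 0.002
grasp_force: 0.0
```

>>> {"method": "carry_out", "body": {"deltas": [[0, 0, 0, -0.3, -1], [0, 0, 0, -0.3, -1]]}}

```text
clock: 10.82
position: [0.509, -0.008, 0.1894]
ee_rot: [0.626, 0.779, -0.023, -0.018]
ft_force: [1.0, -0.5, 0.4]
grip_width: -0.0
grasp_force: 0.0
```

```bash
cat >> h.py <<'E'
def go(target):
    """rack-frame tip target (mm) -> tool-axis shift fractions; tip = tcp+22 mm tool z"""
    from scipy.spatial.transform import Rotation as R
    o=manip.get_obs(); M=R.from_quat(o['ee_rot']).as_matrix(); c,s=np.cos(RP[2]),np.sin(RP[2])
    W=np.array([[c,s,0],[-s,c,0],[0,0,1]])@M   # tool axes (cols) in rack
    tip=rk(o['position'])[0]+22*W[:,2]
    print('tip',tip.round(1),'F',(W@M.T@o['ft_force']).round(1)); print(W.round(3))
    for t in np.atleast_2d(target): print(t,(W.T@(np.array(t)-tip)/150).round(3))
E
python3 -c "
from h import *
st(); go([[-80,0,100],[-80,0,67],[-50,0,67],[-34,0,67]])"
```

```text
tcp rack mm [-74.8  -7.7 189.4] toolx yaw rel rack 89.9 F [ 1.  -0.5  0.4] t 10.825 j [-0.1   0.17  0.02  1.81  0.01  1.23  0.14]
tip [-76.1  -7.7 167.4] F [ 0.8 -0.7  0.4]
[[ 0.002  0.998 -0.059]
 [ 1.    -0.002 -0.   ]
 [-0.001 -0.059 -0.998]]
[-80   0 100] [0.052 0.001 0.45 ]
[-80   0  67] [0.052 0.014 0.67 ]
[-50   0  67] [0.052 0.213 0.658]
[-34   0  67] [0.053 0.32  0.652]
```

>>> {"method": "carry_out", "body": {"deltas": [[0.052, 0, 0.3, 0, -1], [0.052, 0.01, 0.55, 0, -1], [0.052, 0.014, 0.67, 0, -1], [0.052, 0.1, 0.665, 0, -1], [0.052, 0.16, 0.66, 0, -1], [0.052, 0.2, 0.66, 0, -1], [0.052, 0.2, 0.66, 0, -1]]}}

```text
clock: 11.7
position: [0.5316, 0.0052, 0.0893]
ee_rot: [0.623, 0.781, -0.023, -0.018]
ft_force: [-1.9, -0.3, -0.9]
grip_width: 0.002
grasp_force: 0.0
```

>>> {"method": "carry_out", "body": {"deltas": [[0, 0.04, 0, 0, -1], [0, 0.07, 0, 0, -1], [0, 0.1, -0.003, 0, -1], [0, 0.1, -0.003, 0, -1]]}}

```text
clock: 12.2
position: [0.544, 0.0081, 0.0881]
ee_rot: [0.623, 0.782, -0.025, -0.02]
ft_force: [-9.7, -0.3, 6.1]
grip_width: 0.005
grasp_force: 4.5
```

```bash
python3 -c "
from h import *
go([[-34,0,67]])"
```

```text
tip [-38.6   0.4  66.1] F [-9.5  1.8  6.1]
[[-0.006  0.998 -0.063]
 [ 1.     0.006 -0.   ]
 [ 0.    -0.063 -0.998]]
[-34   0  67] [-0.003  0.03  -0.008]
```

>>> {"method": "carry_out", "body": {"deltas": [[0, 0.03, 0, 0, -1], [0, 0.03, 0, 0, -1]]}}

```text
clock: 12.45
position: [0.5447, 0.0082, 0.0878]
ee_rot: [0.623, 0.781, -0.028, -0.023]
ft_force: [-29.3, -3.7, 24.7]
grip_width: -0.003
grasp_force: 16.1
```

>>> {"method": "carry_out", "body": {"deltas": [[0, -0.08, -0.01, 0, -1], [0, -0.25, -0.01, 0, -1], [0, -0.25, -0.5, 0, -1], [0, -0.25, -0.9, 0, -1], [0, -0.25, -0.9, 0, -1]]}}

```text
clock: 13.08
position: [0.5235, 0.003, 0.23]
ee_rot: [0.623, 0.782, -0.02, -0.015]
ft_force: [0.5, 0.5, -0.9]
grip_width: 0.003
grasp_force: 0.0
```

```bash
python3 - <<'E'
from h import *
for n in ('wrist','top'):
    p=camera(n); m=np.ones((480,640),bool)
    if n=='top': save(p,'top2.png')
    L=rk(cloud(p,m)); t=(abs(L[:,1])<15)&(L[:,2]>55)&(L[:,2]<90)
    for x in range(-40,50,2):
        a=L[t&(abs(L[:,0]-x)<1)]; print(x,np.round(np.median(a[:,2]),1) if len(a) else None,end='; ')
    print()
    # flap: points high on left
    f=L[(abs(L[:,0])<30)&(L[:,1]>30)&(L[:,1]<100)&(L[:,2]>95)&(L[:,2]<175)]
    if len(f)>50: print(len(f),np.polyfit(f[:,2],f[:,1],1),f[:,2].max())
go([[0,0,0]])
E
```

```text
-40 60.5; -38 60.5; -36 60.4; -34 60.6; -32 60.5; -30 60.4; -28 60.5; -26 60.4; -24 66.1; -22 80.3; -20 80.5; -18 80.4; -16 80.5; -14 80.4; -12 80.3; -10 80.5; -8 80.3; -6 80.5; -4 80.4; -2 80.4; 0 80.5; 2 80.5; 4 80.5; 6 80.4; 8 80.6; 10 80.5; 12 80.4; 14 80.6; 16 80.3; 18 80.4; 20 80.4; 22 80.4; 24 80.5; 26 80.5; 28 80.4; 30 80.5; 32 80.5; 34 80.5; 36 80.1; 38 80.4; 40 80.4; 42 80.4; 44 80.2; 46 None; 48 None; 
7414 [  0.61353461 -13.49244543] 155.82827369259545
-40 None; -38 None; -36 None; -34 None; -32 None; -30 None; -28 None; -26 None; -24 None; -22 None; -20 None; -18 None; -16 None; -14 None; -12 None; -10 None; -8 None; -6 None; -4 None; -2 None; 0 None; 2 None; 4 None; 6 None; 8 None; 10 None; 12 None; 14 None; 16 None; 18 None; 20 None; 22 None; 24 None; 26 None; 28 None; 30 None; 32 None; 34 None; 36 None; 38 None; 40 None; 42 None; 44 None; 46 None; 48 None; 
572 [  0.61257341 -15.75916183] 157.3867115536325
tip [-6.120e+01  1.000e-01  2.042e+02] F [-1.   0.1 -0.4]
[[-0.006  0.998 -0.056]
 [ 1.     0.006 -0.001]
 [-0.001 -0.056 -0.998]]
[0 0 0] [-0.003  0.484  1.336]
```

>>> {"method": "carry_out", "body": {"deltas": [[0.35, 0.2, 0, 0, -1], [0.7, 0.4, 0, 0, -1], [0.7, 0.4, 0, 0, -1], [0.7, 0.42, 0.2, 0, -1], [0.7, 0.43, 0.43, 0, -1], [0.7, 0.43, 0.43, 0, -1]]}}

```text
clock: 13.92
position: [0.5544, 0.1175, 0.1531]
ee_rot: [0.623, 0.781, -0.026, -0.02]
ft_force: [0.2, -0.3, 1.3]
grip_width: -0.0
grasp_force: 0.0
```

```bash
python3 - <<'E'
from h import *
# tip center y = corner+11
T=[[0,80,136],[0,53,136],[0,40,134],[0,27.7,130],[0,17,123],[0,8.7,113],[0,3,101],[0,1,92],[0,1,86]]
go(T)
E
```

```text
tip [ -4.8 104.9 131.1] F [ 0.1 -0.3  1.3]
[[-0.006  0.998 -0.066]
 [ 1.     0.006 -0.001]
 [-0.001 -0.066 -0.998]]
[  0.  80. 136.] [-0.166  0.029 -0.034]
[  0.  53. 136.] [-0.346  0.028 -0.034]
[  0.  40. 134.] [-0.433  0.028 -0.021]
[  0.   27.7 130. ] [-0.515  0.029  0.006]
[  0.  17. 123.] [-0.586  0.032  0.053]
[  0.    8.7 113. ] [-0.641  0.036  0.119]
[  0.   3. 101.] [-0.679  0.041  0.199]
[ 0.  1. 92.] [-0.692  0.045  0.259]
[ 0.  1. 86.] [-0.692  0.048  0.299]
```

>>> {"method": "carry_out", "body": {"deltas": [[-0.09, 0.02, -0.03, 0, -1], [-0.17, 0.03, -0.034, 0, -1], [-0.23, 0.03, -0.034, 0, -1], [-0.29, 0.03, -0.034, 0, -1], [-0.346, 0.03, -0.034, 0, -1], [-0.39, 0.03, -0.03, 0, -1], [-0.433, 0.03, -0.021, 0, -1], [-0.475, 0.03, -0.01, 0, -1], [-0.515, 0.03, 0.006, 0, -1], [-0.55, 0.03, 0.03, 0, -1], [-0.586, 0.032, 0.053, 0, -1], [-0.615, 0.034, 0.085, 0, -1], [-0.641, 0.036, 0.119, 0, -1], [-0.662, 0.038, 0.16, 0, -1], [-0.679, 0.041, 0.2, 0, -1], [-0.679, 0.041, 0.2, 0, -1]]}}

```text
clock: 15.92
position: [0.5834, 0.0201, 0.1259]
ee_rot: [0.623, 0.782, -0.024, -0.019]
ft_force: [-0.7, -0.3, 0.0]
grip_width: 0.001
grasp_force: 0.3
```

```bash
python3 - <<'E'
from h import *
p=camera('wrist'); save(p,'w4.png')
go([[0,1,92],[0,1,86],[0,-5,86],[0,-23,86]])
E
```

```text
tip [  2.7   3.7 104.3] F [-0.6 -0.1  0.4]
[[-0.006  0.998 -0.06 ]
 [ 1.     0.006 -0.   ]
 [-0.    -0.06  -0.998]]
[ 0  1 92] [-0.018 -0.013  0.083]
[ 0  1 86] [-0.018 -0.011  0.123]
[ 0 -5 86] [-0.058 -0.011  0.123]
[  0 -23  86] [-0.178 -0.012  0.123]
```

View pics/w4.png

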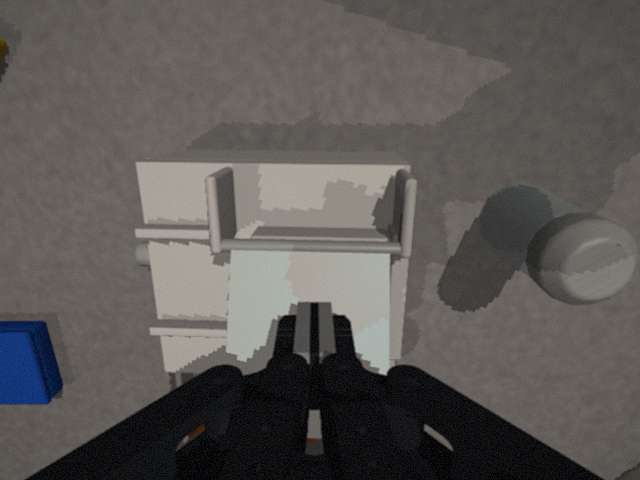

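>>> {"method": "carry_out", "body": {"deltas": [[-0.018, -0.01, 0.04, 0, -1], [-0.018, -0.01, 0.083, 0, -1], [-0.018, -0.01, 0.115, 0, -1], [-0.018, -0.01, 0.125, 0, -1], [-0.018, -0.01, 0.125, 0, -1]]}}

```text
clock: 16.6
position: [0.5831, 0.0169, 0.1152]
ee_rot: [0.623, 0.781, -0.022, -0.017]
ft_force: [-24.7, -2.4, 64.4]
grip_width: -0.001
grasp_force: 31.9
```

```bash
python3 - <<'E'
from h import *
go([[0,-5,87],[0,-23,87]])
p=camera('wrist'); L=rk(cloud(p,np.ones((480,640),bool)))
f=L[(abs(L[:,0])<25)&(L[:,1]>12)&(L[:,1]<32)&(L[:,2]>80)&(L[:,2]<130)]
print(len(f),np.polyfit(f[:,1],f[:,2],1),np.median(f[:,2]))
E
```

```text
tip [ 1.7  0.4 93.2] F [-24.7   3.   64.4]
[[-0.006  0.998 -0.055]
 [ 1.     0.005 -0.001]
 [-0.001 -0.055 -0.998]]
[ 0 -5 87] [-0.036 -0.009  0.042]
[  0 -23  87] [-0.156 -0.01   0.042]
6651 [ -0.67936894 106.7925305 ] 90.05855763413561
```

>>> {"method": "carry_out", "body": {"deltas": [[0, 0, -0.06, 0, -1], [0, 0, -0.06, 0, -1]]}}

```text
clock: 16.9
position: [0.5826, 0.0172, 0.1173]
ee_rot: [0.623, 0.782, -0.023, -0.018]
ft_force: [0.8, 0.7, 1.0]
grip_width: -0.0
grasp_force: 0.8
```

```bash
python3 - <<'E'
from h import *
go([[0,-5,87],[0,-23,87]])
for n in ('wrist','top','scene'):
    p=camera(n); L=rk(cloud(p,np.ones((480,640),bool)))
    for a,b in ((-33,-22),(22,33)):
        print(n,a,end=' ')
        for y in range(-45,40,5):
            f=L[(L[:,0]>a)&(L[:,0]<b)&(abs(L[:,1]-y)<2.5)&(L[:,2]>55)&(L[:,2]<130)]
            if len(f): print(y,np.median(f[:,2]).round(1),len(f),end='; ')
        print()
    if n=='scene':
        c=p['img'][190:310,225:385]; cv2.imwrite('pics/c5.png',cv2.cvtColor(cv2.resize(c,None,fx=4.8,fy=4.8,interpolation=cv2.INTER_CUBIC),cv2.COLOR_RGB2BGR))
E
```

```text
tip [ 1.2  0.8 95.4] F [0.9 0.6 1. ]
[[-0.006  0.998 -0.058]
 [ 1.     0.006 -0.001]
 [-0.    -0.058 -0.998]]
[ 0 -5 87] [-0.039 -0.005  0.056]
[  0 -23  87] [-0.159 -0.006  0.056]
wrist -33 -25 98.3 15; -20 98.1 238; -15 97.2 302; -10 96.2 298; -5 95.2 301; 0 94.3 300; 5 93.3 311; 10 92.3 317; 15 91.3 318; 20 90.4 321; 25 89.4 337; 30 87.9 616; 35 60.6 320; 
wrist 22 -20 97.8 143; -15 97.2 307; -10 96.2 310; -5 95.3 325; 0 94.3 319; 5 93.3 329; 10 92.4 332; 15 91.3 336; 20 90.4 337; 25 89.4 336; 30 77.7 747; 35 60.6 336; 
top -33 
top 22 
scene -33 -5 95.5 2; 0 94.2 11; 5 93.7 12; 10 92.3 12; 15 92.1 10; 20 91.0 12; 25 90.0 13; 30 76.8 37; 35 61.6 18; 
scene 22 -45 99.0 23; -40 100.4 18; -35 100.6 9; -30 99.5 17; -25 96.8 32; -20 97.5 18; -15 94.1 29; -10 94.9 27; -5 91.7 26; 0 92.4 27; 5 92.5 26; 10 92.0 20; 15 91.3 24; 20 90.2 21; 25 90.2 16; 30 89.3 17; 35 89.5 4;
```

View pics/c5.png

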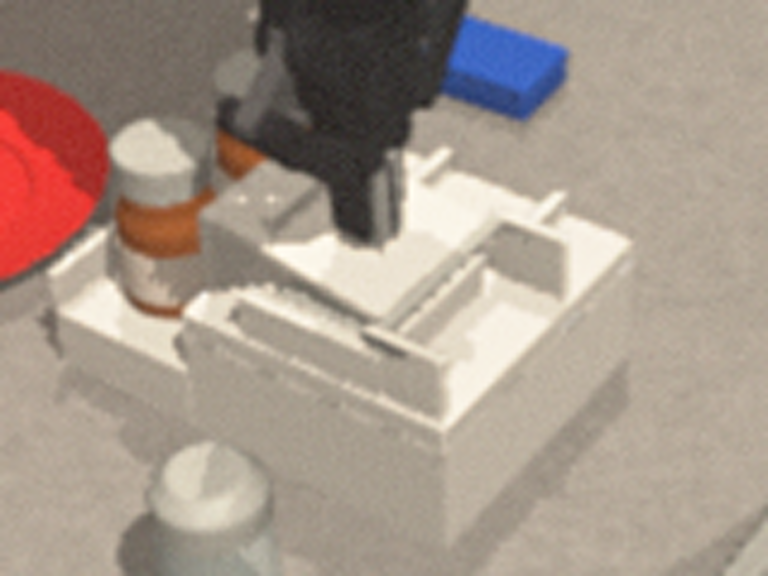

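>>> {"method": "carry_out", "body": {"deltas": [[0.015, 0, -0.06, 0, -1], [0.05, 0, -0.13, 0, -1], [0.11, 0, -0.2, 0, -1], [0.18, 0, -0.24, 0, -1], [0.26, 0, -0.27, 0, -1], [0.39, 0, -0.28, 0, -1], [0.55, 0, -0.28, 0, -1], [0.69, 0, -0.28, 0, -1], [0.69, 0, -0.5, 0, -1], [0.69, 0, -0.78, 0, -1], [0.69, 0, -0.78, 0, -1]]}}

```text
clock: 18.42
position: [0.5671, 0.1214, 0.2369]
ee_rot: [0.623, 0.782, -0.021, -0.017]
ft_force: [0.3, 0.2, -0.6]
grip_width: -0.002
grasp_force: 0.0
```

```bash
python3 - <<'E'
from h import *
go([[0,-5,210],[0,-5,110],[0,-5,90],[0,15,90],[0,28,90]])
p=camera('top'); L=rk(cloud(p,np.ones((480,640),bool)))
f=L[(abs(L[:,0])<30)&(L[:,1]>20)&(L[:,1]<100)&(L[:,2]>95)&(L[:,2]<175)]
print(len(f),np.polyfit(f[:,2],f[:,1],1) if len(f)>20 else '')
E
```

```text
tip [  8.7 105.9 215. ] F [ 0.4  0.1 -0.6]
[[-0.007  0.999 -0.054]
 [ 1.     0.007 -0.   ]
 [ 0.    -0.054 -0.999]]
[  0  -5 210] [-0.739 -0.062  0.036]
[  0  -5 110] [-0.739 -0.026  0.702]
[ 0 -5 90] [-0.739 -0.019  0.835]
[ 0 15 90] [-0.606 -0.018  0.835]
[ 0 28 90] [-0.519 -0.017  0.835]
4
```

>>> {"method": "carry_out", "body": {"deltas": [[-0.35, -0.05, 0, 0, -1], [-0.739, -0.06, 0.03, 0, -1], [-0.739, -0.05, 0.3, 0, -1], [-0.739, -0.03, 0.65, 0, -1], [-0.739, -0.02, 0.835, 0, -1], [-0.739, -0.02, 0.835, 0, -1], [-0.69, -0.02, 0.835, 0, -1], [-0.65, -0.02, 0.835, 0, -1], [-0.606, -0.02, 0.835, 0, -1]]}}

```text
clock: 19.6
position: [0.5762, 0.0295, 0.1096]
ee_rot: [0.623, 0.782, -0.023, -0.018]
ft_force: [0.2, 0.2, 0.0]
grip_width: 0.002
grasp_force: 0.0
```

```bash
python3 - <<'E'
from h import *
go([[0,25,90],[0,30,90],[0,35,90]])
E
```

```text
tip [-2.4 14.3 87.6] F [0.3 0.2 0. ]
[[-0.007  0.998 -0.058]
 [ 1.     0.007 -0.001]
 [-0.    -0.058 -0.998]]
[ 0 25 90] [ 0.071  0.015 -0.017]
[ 0 30 90] [ 0.105  0.015 -0.017]
[ 0 35 90] [ 0.138  0.016 -0.017]
```

>>> {"method": "carry_out", "body": {"deltas": [[0.03, 0, -0.01, 0, -1], [0.06, 0, -0.01, 0, -1], [0.085, 0, -0.01, 0, -1], [0.11, 0, -0.01, 0, -1], [0.11, 0, -0.01, 0, -1]]}}

```text
clock: 20.23
position: [0.5728, 0.0444, 0.1107]
ee_rot: [0.623, 0.782, -0.023, -0.018]
ft_force: [-0.2, -4.5, 3.5]
grip_width: 0.001
grasp_force: 2.4
```

```bash
python3 - <<'E'
from h import *
go([[0,30,90],[0,35,90]])
p=camera('scene'); L=rk(cloud(p,np.ones((480,640),bool)))
f=L[(abs(L[:,0])<30)&(L[:,1]>30)&(L[:,1]<110)&(L[:,2]>95)&(L[:,2]<160)]
r=np.random.default_rng(0);
z,y=f[:,2],f[:,1]
a=np.polyfit(z,y,1)
for _ in range(8):
    k=abs(np.polyval(a,z)-y)<4; a=np.polyfit(z[k],y[k],1)
print(a,k.sum(),len(f),'hinge y',np.polyval(a,86))
E
```

```text
tip [-2.6 29.5 88.8] F [-1.1 -4.3  3.5]
[[-0.006  0.998 -0.059]
 [ 1.     0.006 -0.001]
 [-0.001 -0.059 -0.998]]
[ 0 30 90] [ 0.003  0.017 -0.009]
[ 0 35 90] [ 0.036  0.017 -0.009]
[  0.94457222 -48.57717155] 204 656 hinge y 32.6560390578237
```

>>> {"method": "carry_out", "body": {"deltas": [[0.02, 0, -0.005, 0, -1], [0.04, 0, -0.005, 0, -1], [0.055, 0, -0.005, 0, -1], [0.055, 0, -0.005, 0, -1]]}}

```text
clock: 20.78
position: [0.5715, 0.0497, 0.1115]
ee_rot: [0.624, 0.781, -0.024, -0.017]
ft_force: [2.2, -12.7, 3.1]
grip_width: -0.001
grasp_force: 5.6
```

>>> {"method": "carry_out", "body": {"deltas": [[-0.28, 0, 0, 0, -1], [-0.28, 0.02, -0.3, 0, -1], [-0.28, 0, -0.82, 0, -1], [-0.28, 0, -0.82, 0, -1], [-0.1, -0.03, -0.82, 0, -1], [0.2, -0.03, -0.82, 0, -1], [0.48, -0.03, -0.82, 0, -1], [0.48, -0.03, -0.82, 0, -1]]}}

```text
clock: 21.78
position: [0.5557, 0.1287, 0.2333]
ee_rot: [0.62, 0.784, -0.023, -0.02]
ft_force: [-0.4, -0.5, 0.0]
grip_width: 0.003
grasp_force: 0.0
```

```bash
cat > flap.py <<'E'
from h import *
def flap(n):
    p=camera(n); L=rk(cloud(p,np.ones((480,640),bool)))
    f=L[(abs(L[:,0])<30)&(L[:,1]>30)&(L[:,1]<110)&(L[:,2]>95)&(L[:,2]<160)]
    if len(f)<50: return print(n,'few')
    z,y=f[:,2],f[:,1]; a=np.polyfit(z,y,1)
    for _ in range(8):
        k=abs(np.polyval(a,z)-y)<4; a=np.polyfit(z[k],y[k],1)
    print(n,a,k.sum(),len(f),'hinge y',np.polyval(a,86))
E
python3 - <<'E'
from flap import *
flap('wrist'); flap('scene'); flap('top')
go([[0,108,145],[0,90,145],[0,53,145],[0,40,140],[0,28,134],[0,17,127],[0,9,117],[0,4,106]])
E
```

```text
wrist [  1.12900345 -59.61854959] 2722 2836 hinge y 37.475747402130615
scene [  1.12523161 -60.36328455] 321 363 hinge y 36.40663348684124
top few
tip [ -0.7 109.8 211.6] F [-0.3 -0.7 -0.1]
[[-0.006  0.998 -0.06 ]
 [ 1.     0.006 -0.001]
 [-0.    -0.06  -0.998]]
[  0 108 145] [-0.012  0.031  0.443]
[  0  90 145] [-0.132  0.03   0.443]
[  0  53 145] [-0.378  0.029  0.443]
[  0  40 140] [-0.465  0.03   0.477]
[  0  28 134] [-0.545  0.032  0.517]
[  0  17 127] [-0.618  0.035  0.563]
[  0   9 117] [-0.672  0.038  0.63 ]
[  0   4 106] [-0.705  0.043  0.703]
```

>>> {"method": "carry_out", "body": {"deltas": [[0.1, 0.01, 0.1, 0, -1], [0.1, 0.03, 0.4, 0, -1], [0.1, 0.035, 0.57, 0, -1], [0.1, 0.035, 0.57, 0, -1], [0.07, 0.035, 0.57, 0, -1], [0.04, 0.035, 0.57, 0, -1], [0.01, 0.035, 0.57, 0, -1], [-0.02, 0.035, 0.57, 0, -1], [-0.05, 0.035, 0.565, 0, -1], [-0.08, 0.035, 0.56, 0, -1], [-0.11, 0.035, 0.55, 0, -1], [-0.14, 0.035, 0.54, 0, -1], [-0.17, 0.035, 0.53, 0, -1]]}}

```text
clock: 23.55
position: [0.5636, 0.0984, 0.1545]
ee_rot: [0.623, 0.782, -0.023, -0.018]
ft_force: [-0.6, 1.1, 1.1]
grip_width: -0.003
grasp_force: 0.3
```

```bash
python3 - <<'E'
from flap import *
flap('wrist'); flap('scene')
go([[0,65,140],[0,53,142],[0,40,140]])
E
```

```text
wrist [-2.71301634e-02  9.78455231e+01] 2281 2936 hinge y 95.51232907856176
scene [  0.82406743 -40.88535188] 86 309 hinge y 29.984446864740853
tip [  0.3  83.8 132.6] F [ 0.2 -0.7 -0.7]
[[-0.005  0.998 -0.059]
 [ 1.     0.005 -0.001]
 [-0.001 -0.059 -0.998]]
[  0  65 140] [-0.126 -0.006 -0.049]
[  0  53 142] [-0.206 -0.007 -0.062]
[  0  40 140] [-0.292 -0.006 -0.049]
```

```bash
sed -i 's/(abs(L\[:,0\])<30)&(L\[:,1\]>30)/(abs(L[:,0])<30)\&(abs(L[:,0])>20)\&(L[:,1]>10)/' flap.py; python3 - <<'E'
from flap import *
flap('wrist'); flap('scene'); go([0,0,0])
p=camera('wrist'); L=rk(cloud(p,np.ones((480,640),bool)))
for y in range(16,60,3):
    f=L[(abs(L[:,0])>20)&(abs(L[:,0])<32)&(abs(L[:,1]-y)<1.5)&(L[:,2]<175)]
    if len(f): print(y,np.percentile(f[:,2],[10,50,90]).round(0),len(f),end='; ')
E
```

```text
wrist [  0.59195476 -15.24314997] 477 537 hinge y 35.66495964506957
scene [ 0.5068617  -6.93059159] 52 57 hinge y 36.65951495449367
tip [  0.2  84.6 132.4] F [-1.2 -0.   0.4]
[[-0.006  0.998 -0.059]
 [ 1.     0.006 -0.001]
 [-0.    -0.059 -0.998]]
[0 0 0] [-0.564  0.048  0.882]
19 [60. 60. 60.] 1; 22 [60. 60. 61.] 8; 25 [60. 60. 61.] 16; 28 [60. 60. 61.] 19; 31 [60. 68. 75.] 314; 34 [60. 61. 61.] 107; 37 [60. 61. 88.] 203; 40 [60. 61. 92.] 158; 43 [60. 61. 62.] 138; 46 [60. 60. 62.] 166; 49 [60. 60. 61.] 187; 52 [60. 60. 62.] 190; 55 [ 60.  61. 119.] 199; 58 [ 60.  61. 126.] 217;
```

>>> {"method": "carry_out", "body": {"deltas": [[-0.03, 0, -0.015, 0, -1], [-0.06, 0, -0.03, 0, -1], [-0.09, 0, -0.04, 0, -1], [-0.12, 0, -0.05, 0, -1], [-0.15, 0, -0.06, 0, -1], [-0.18, 0, -0.065, 0, -1], [-0.21, 0, -0.065, 0, -1]]}}

```text
clock: 24.68
position: [0.5713, 0.0681, 0.1643]
ee_rot: [0.623, 0.782, -0.023, -0.018]
ft_force: [0.4, 1.1, 0.9]
grip_width: 0.001
grasp_force: 0.3
```

```bash
cat >> flap.py <<'E'
def bar():
    p=camera('wrist'); L=rk(cloud(p,np.ones((480,640),bool)))
    f=L[(abs(L[:,0])>20)&(abs(L[:,0])<32)&(L[:,1]>10)&(L[:,2]>84)&(L[:,2]<93)]
    print('bar y',np.percentile(f[:,1],[5,50,95]).round(1),len(f))
    for y in range(-20,60,5):
        g=L[(abs(L[:,0])>20)&(abs(L[:,0])<30)&(abs(L[:,1]-y)<2)&(L[:,2]<175)&(L[:,2]>84)]
        if len(g)>10: print(y,np.median(g[:,2]).round(1),end='; ')
    print()
E
python3 - <<'E'
from flap import *
bar(); go([[0,46,141],[0,40,139],[0,34,136],[0,28,132],[0,22,128],[0,17,123]])
E
```

```text
bar y [36.2 36.8 37.8] 335
35 122.3; 40 149.2; 45 148.4; 
tip [  1.1  52.3 142.2] F [-0.6 -0.3 -0.6]
[[-0.006  0.998 -0.059]
 [ 1.     0.006 -0.001]
 [-0.001 -0.059 -0.998]]
[  0  46 141] [-0.042 -0.007  0.009]
[  0  40 139] [-0.082 -0.006  0.022]
[  0  34 136] [-0.122 -0.005  0.042]
[  0  28 132] [-0.162 -0.004  0.069]
[  0  22 128] [-0.202 -0.003  0.095]
[  0  17 123] [-0.235 -0.001  0.129]
```

>>> {"method": "carry_out", "body": {"deltas": [[-0.02, 0, 0.005, 0, -1], [-0.042, 0, 0.009, 0, -1], [-0.062, 0, 0.015, 0, -1], [-0.082, 0, 0.022, 0, -1], [-0.102, 0, 0.032, 0, -1], [-0.122, 0, 0.042, 0, -1], [-0.122, 0, 0.042, 0, -1]]}}

```text
clock: 25.6
position: [0.5748, 0.05, 0.1577]
ee_rot: [0.623, 0.782, -0.023, -0.018]
ft_force: [0.4, 0.4, 1.1]
grip_width: 0.002
grasp_force: 0.1
```

```bash
python3 - <<'E'
from flap import *
bar(); go([[0,28,132],[0,22,128],[0,17,123],[0,12,117],[0,8,110]])
E
```

```text
bar y [34.5 36.  37.7] 496
15 146.4; 20 136.5; 25 123.3; 30 106.9; 35 92.6; 
tip [  0.7  34.9 135.9] F [ 0.3 -0.  -1.1]
[[-0.006  0.998 -0.059]
 [ 1.     0.006 -0.001]
 [-0.    -0.059 -0.998]]
[  0  28 132] [-0.046 -0.004  0.026]
[  0  22 128] [-0.086 -0.002  0.053]
[  0  17 123] [-0.119 -0.     0.086]
[  0  12 117] [-0.152  0.002  0.126]
[  0   8 110] [-0.179  0.004  0.172]
```

```bash
cat >> flap.py <<'E'
def hinge(lo=92,hi=130):
    p=camera('wrist'); L=rk(cloud(p,np.ones((480,640),bool)))
    for s in (1,-1):
        e=L[(abs(s*L[:,0]-40.5)<2)&(L[:,2]>88)&(L[:,2]<92.5)&(L[:,1]>10)&(L[:,1]<75)]
        print('ear',s,np.percentile(e[:,1],[2,98]).round(1) if len(e) else None,np.median(e[:,2]).round(1) if len(e) else None,len(e))
    f=L[(abs(L[:,0])>20)&(abs(L[:,0])<30)&(L[:,1]>-15)&(L[:,1]<60)&(L[:,2]>lo)&(L[:,2]<hi)]
    # total least squares line in (y,z), robust
    q=f[:,1:]
    for _ in range(6):
        c=np.median(q,0); u,s,v=np.linalg.svd(q-q.mean(0),full_matrices=False); n=v[1]; d=(q-q.mean(0))@n; m=q.mean(0); q=q[abs(d)<3]
    n=n*np.sign(n[1]); th=np.arctan2(n[0],n[1])
    # top face: (p-h).n=2 with h=(y0,86)
    y0=(m@n-2-86*n[1])/n[0]
    print('theta',th.round(3),'hinge y',y0.round(1),len(q))
E
python3 -c "
from flap import *
hinge()"
```

```text
ear 1 [28.5 60.4] 90.1 501
ear -1 [28.3 59.9] 90.1 466
theta 1.259 hinge y 34.7 2598
```

```bash
python3 - <<'E'
from flap import *
th=np.linspace(1.2,.2,20); r=np.linspace(48,42,20)
go(np.c_[0*th,34-r*np.cos(th)+2*np.sin(th)+11,86+r*np.sin(th)+2*np.cos(th)].round(1))
E
```

```text
tip [  0.7  35.  135.9] F [ 0.2 -0.4 -0.4]
[[-0.006  0.998 -0.059]
 [ 1.     0.006 -0.001]
 [-0.    -0.059 -0.998]]
[  0.   29.5 131.5] [-0.037 -0.003  0.029]
[  0.   27.2 130.3] [-0.052 -0.003  0.037]
[  0.   25.1 129. ] [-0.066 -0.003  0.046]
[  0.   23.  127.6] [-0.08  -0.002  0.055]
[  0.   21.  126.2] [-0.093 -0.002  0.065]
[  0.   19.1 124.6] [-0.106 -0.001  0.075]
[  0.   17.3 122.9] [-0.118 -0.     0.087]
[  0.   15.6 121.2] [-0.129  0.     0.098]
[  0.   14.  119.4] [-0.14   0.001  0.11 ]
[  0.   12.6 117.5] [-0.149  0.001  0.123]
[  0.   11.2 115.5] [-0.159  0.002  0.136]
[  0.   10.  113.5] [-0.167  0.003  0.149]
[  0.    8.8 111.5] [-0.175  0.004  0.163]
[  0.    7.8 109.4] [-0.181  0.004  0.177]
[  0.    6.9 107.3] [-0.187  0.005  0.19 ]
[  0.    6.1 105.1] [-0.193  0.006  0.205]
[  0.    5.5 102.9] [-0.197  0.007  0.22 ]
[  0.    4.9 100.7] [-0.201  0.008  0.234]
[ 0.   4.5 98.5] [-0.203  0.009  0.249]
[ 0.   4.2 96.3] [-0.205  0.01   0.264]
```

>>> {"method": "carry_out", "body": {"deltas": [[-0.017, 0, 0.015, 0, -1], [-0.037, 0, 0.029, 0, -1], [-0.052, 0, 0.037, 0, -1], [-0.066, 0, 0.046, 0, -1], [-0.08, 0, 0.055, 0, -1], [-0.093, 0, 0.065, 0, -1], [-0.106, 0, 0.075, 0, -1], [-0.118, 0, 0.087, 0, -1], [-0.129, 0, 0.098, 0, -1], [-0.14, 0, 0.11, 0, -1], [-0.149, 0, 0.123, 0, -1], [-0.159, 0, 0.136, 0, -1], [-0.167, 0, 0.149, 0, -1], [-0.175, 0, 0.163, 0, -1], [-0.181, 0, 0.177, 0, -1], [-0.187, 0, 0.19, 0, -1], [-0.193, 0, 0.205, 0, -1], [-0.197, 0, 0.22, 0, -1]]}}

```text
clock: 27.95
position: [0.5796, 0.0211, 0.1248]
ee_rot: [0.623, 0.782, -0.023, -0.018]
ft_force: [0.8, -0.7, 2.2]
grip_width: 0.0
grasp_force: 0.7
```

```bash
python3 - <<'E'
from flap import *
hinge(89,125); go([[0,12,96],[0,20,94]])
E
```

```text
ear 1 [28.1 60.3] 90.0 813
ear -1 [28.1 60. ] 90.1 753
theta 0.371 hinge y 36.2 6049
tip [ -1.1   5.3 102.6] F [0.3 0.  0.2]
[[-0.006  0.998 -0.06 ]
 [ 1.     0.006 -0.001]
 [-0.    -0.06  -0.998]]
[ 0 12 96] [0.045 0.01  0.043]
[ 0 20 94] [0.098 0.012 0.057]
```

>>> {"method": "carry_out", "body": {"deltas": [[0.02, 0, 0.022, 0, -1], [0.045, 0, 0.04, 0, -1], [0.07, 0, 0.052, 0, -1], [0.098, 0, 0.064, 0, -1], [0.098, 0, 0.08, 0, -1], [0.098, 0, 0.09, 0, -1], [0.098, 0, 0.09, 0, -1]]}}

```text
clock: 28.88
position: [0.5759, 0.036, 0.1131]
ee_rot: [0.623, 0.782, -0.022, -0.018]
ft_force: [-5.1, 0.7, 16.1]
grip_width: -0.002
grasp_force: 8.1
```

```bash
python3 - <<'E'
from flap import *
hinge(88.5,125); go([[0,30,90]])
E
```

```text
ear 1 [28.3 60.2] 90.0 844
ear -1 [28.3 60. ] 90.1 777
theta 0.145 hinge y 40.3 4070
tip [-1.3 20.7 91.1] F [-4.3  2.4 16.7]
[[-0.007  0.998 -0.058]
 [ 1.     0.007  0.   ]
 [ 0.    -0.058 -0.998]]
[ 0 30 90] [0.062 0.009 0.007]
```

>>> {"method": "carry_out", "body": {"deltas": [[0.015, 0, 0.012, 0, -1], [0.03, 0, 0.015, 0, -1], [0.045, 0, 0.015, 0, -1], [0.06, 0, 0.015, 0, -1], [0.075, 0, 0.015, 0, -1], [0.085, 0, 0.015, 0, -1]]}}

```text
clock: 29.68
position: [0.5736, 0.0464, 0.1103]
ee_rot: [0.624, 0.781, -0.023, -0.017]
ft_force: [1.3, -5.6, 8.4]
grip_width: -0.001
grasp_force: 4.4
```

```bash
python3 - <<'E'
from flap import *
hinge(86.5,125); go([[0,20,90]])
E
```

```text
ear 1 [28.4 60.2] 90.1 805
ear -1 [28.2 60.2] 90.0 764
theta 0.0 hinge y 1321.0 3811
tip [-1.2 31.6 88.4] F [-0.1 -5.1  9.5]
[[-0.005  0.998 -0.057]
 [ 1.     0.005 -0.002]
 [-0.002 -0.057 -0.998]]
[ 0 20 90] [-0.077  0.007 -0.011]
```

>>> {"method": "carry_out", "body": {"deltas": [[-0.03, 0, 0.002, 0, -1], [-0.07, 0, 0.002, 0, -1], [-0.11, 0, 0.002, 0, -1], [-0.15, 0, 0.002, 0, -1], [-0.19, 0, 0.002, 0, -1], [-0.23, 0, 0.002, 0, -1], [-0.26, 0, 0.002, 0, -1], [-0.28, 0, 0.002, 0, -1]]}}

```text
clock: 30.72
position: [0.5825, 0.0089, 0.1098]
ee_rot: [0.622, 0.782, -0.022, -0.019]
ft_force: [-0.6, 6.1, 8.0]
grip_width: 0.005
grasp_force: 4.2
```

```bash
python3 - <<'E'
from flap import *
hinge(86.5,125); bar(); go([[0,-17,88],[0,-20,88]])
E
```

```text
ear 1 [28.1 60.3] 90.0 1033
ear -1 [28.1 60.1] 90.0 954
theta -0.009 hinge y -33.1 5640
bar y [11.2 22.3 32.6] 3599
-20 88.2; -15 146.7; -10 143.2; -5 143.0; 0 141.9; 5 143.1; 10 89.2; 15 88.3; 20 88.4; 25 88.4; 30 89.1; 35 87.3; 
tip [-0.8 -7.6 87.9] F [0.2 4.3 6.8]
[[-0.007  0.998 -0.057]
 [ 1.     0.007  0.001]
 [ 0.002 -0.057 -0.998]]
[  0 -17  88] [-0.063  0.005 -0.001]
[  0 -20  88] [-0.083  0.004 -0.001]
```

>>> {"method": "carry_out", "body": {"deltas": [[-0.03, 0, 0.002, 0, -1], [-0.06, 0, 0.002, 0, -1], [-0.09, 0, 0.002, 0, -1], [-0.11, 0, 0.002, 0, -1], [-0.11, 0, 0.002, 0, -1]]}}

```text
clock: 31.45
position: [0.5852, -0.0018, 0.1093]
ee_rot: [0.621, 0.783, -0.02, -0.021]
ft_force: [-5.0, 19.8, 11.2]
grip_width: -0.0
grasp_force: 14.4
```

```bash
python3 - <<'E'
from flap import *
bar(); go([[0,-20,88]])
E
```

```text
bar y [11.3 22.3 32.4] 3787
-20 142.5; -15 142.3; -10 142.0; -5 142.0; 0 159.2; 5 88.2; 10 88.2; 15 88.3; 20 88.3; 25 88.3; 30 89.2; 35 87.3; 
tip [ -0.4 -18.   87.3] F [-0.8 21.6 10.4]
[[-0.012  0.998 -0.058]
 [ 1.     0.012  0.007]
 [ 0.008 -0.058 -0.998]]
[  0 -20  88] [-0.013  0.003 -0.005]
```

>>> {"method": "carry_out", "body": {"deltas": [[0.04, 0, 0, 0, -1], [0.04, 0, -0.05, 0, -1], [0.04, 0, -0.2, 0, -1], [0.1, 0, -0.7, 0, -1], [0.1, 0, -0.7, 0, -1]]}}

```text
clock: 32.12
position: [0.5898, 0.0074, 0.2175]
ee_rot: [0.623, 0.782, -0.021, -0.016]
ft_force: [-0.1, -0.4, -1.0]
grip_width: -0.0
grasp_force: 0.0
```

```bash
python3 - <<'E'
from flap import *
for n in ('wrist','scene'):
    p=camera(n); L=rk(cloud(p,np.ones((480,640),bool)))
    for y in range(-60,45,4):
        g=L[(abs(L[:,0])<28)&(abs(L[:,0])>5)&(abs(L[:,1]-y)<2)&(L[:,2]<130)&(L[:,2]>55)]
        if len(g)>5: print(y,np.median(g[:,2]).round(1),end='; ')
    print()
c=p['img'][190:310,225:385]; cv2.imwrite('pics/c6.png',cv2.cvtColor(cv2.resize(c,None,fx=4.8,fy=4.8,interpolation=cv2.INTER_CUBIC),cv2.COLOR_RGB2BGR))
E
```

```text
-60 95.7; -56 96.4; -52 96.4; -48 96.4; -44 96.5; -40 95.7; -36 91.1; -32 96.6; -28 93.5; -24 90.6; -20 90.5; -16 90.3; -12 90.1; -8 90.0; -4 89.8; 0 89.6; 4 89.5; 8 89.3; 12 89.1; 16 88.9; 20 88.8; 24 88.6; 28 88.8; 32 74.2; 36 60.5; 40 60.4; 44 60.4; 
-60 96.1; -56 96.7; -52 75.4; -48 96.7; -44 97.0; -40 95.4; -36 92.2; -32 97.0; -28 93.9; -24 91.2; -20 91.2; -16 91.0; -12 90.9; -8 90.6; -4 90.7; 0 90.6; 4 90.2; 8 90.2; 12 90.0; 16 89.8; 20 89.6; 24 89.4; 28 80.0; 32 75.3; 36 61.2; 40 61.5; 44 61.2;
```

View pics/c6.png

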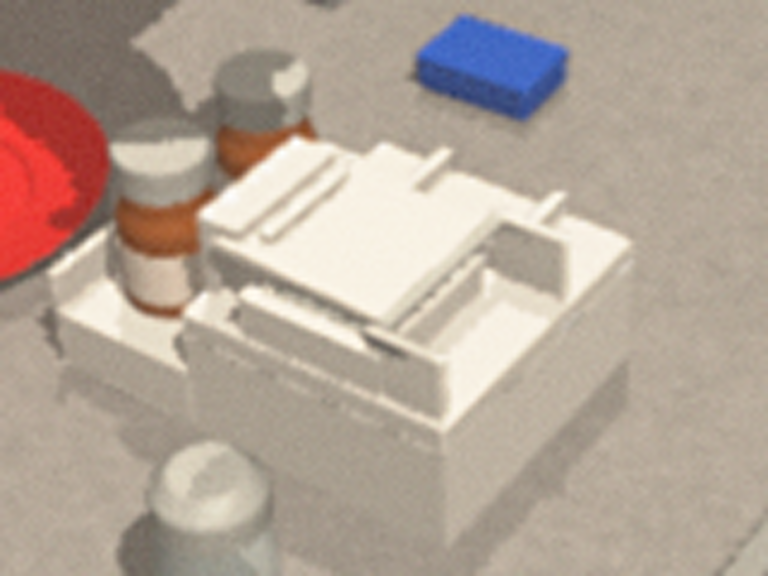

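The picture shows the flap lying level with its edge under the lip, around (240,230). The slope is about 0.04 rad, which matches the expected resting state. The jars are undisturbed.

```bash
python3 -c "
from h import *
print(ticket.hand_in())"
```

```text
the job is handed in; nothing more can be done
None
```

I handed the job in at about 32 s of the 48 s limit: the tin was last measured against the back stop before the flap covered it. The flap is folded down at about 0.04 rad and slid fully over, with its edge under the lip after I let go. The hand-in call returned no verdict.

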